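Unpin the hand punch, park its locking pin and knock the punch home

ROBOT

A 6-joint arm with a two-finger parallel gripper is mounted at the origin on the work surface. World frame = base frame: x ahead of the robot, y to its left, z up, the work surface at z = 0. Lengths are in m, angles in rad, forces in N, time in s.
With the tool pointing down it reaches from about 0.375 to 0.925 m from the base axis. Payload 5.7 kg.
Tool frame: the origin (TCP) lies midway between the tips of the shut fingers; the grasp point (between the pads) lies 19 mm behind it; z points along the fingers, y is the line along which they close (so a half turn about z gives the same grasp; the last joint's range is limited). The gripper opens to 85 mm and grips with 20 to 120 N. Pads are 22 mm wide; open, the fingers measure 114 mm over their backs; the gripper's body (76 mm by 85 mm) begins 54 mm behind the grasp point. The pads swing forward as they close: fully open they stand 13 mm farther back than shut.
Start: joints at [1.215, 0.359, 1.51, -0, 1.272, -0.115], TCP at [0.143, 0.583, 0.231] pointing down, gripper open.
Joint ranges: [-2.97, 2.97], [-1.01, 2.36], [0.21, 2.38], [-0.96, 4.11], [0.2, 2.71], [-2.98, 2.98]. Speed limits (rad/s): [2.39, 2.39, 3.14, 3.14, 3.14, 3.14].

INTERFACE

Orientations are given as a rotation vector (axis times angle).
In Python, from plant import ctrl gives the robot as it stands. The module is installed in compiled form; this text tells all that it offers.
- The arm moves only by the tool step_arm, never from a script. Its argument "steps" is a list of rows, each an object with "dp": the shift along the world's x, y, z as a fraction of full scale, a list of three; "spin": the turn about the world's z as a fraction of full scale; "jaw": the opening, from 0 (shut) to 1 (fully open). In form: [{"dp": [tx, ty, tz], "spin": spin, "jaw": jaw}, ...]. A call has 1 to 5 rows; each row shifts and turns the commanded pose from where the row before left it; what a row does not reach is not made up. Full scale, the value 1, is 40 mm for a shift and 10 degrees for a turn. A row lasts 1/8 s, in which the tool goes at most 62.5 mm and 10.7 degrees, less where a joint would pass 70% of its speed; a pose out of reach is approached as far as the arm can. A call with a number of a shift or a turn outside -1 to 1 is refused whole. A call with a gripper value outside its range is refused whole. The fingers move at their own pace and stop on an object; "force" is the grip in N (left out, the last holds). Time passes only in rows, so rows that do not move let the fingers close. It gives the time, the measured TCP pose, the force, the opening and the grip force at its end, in the units of the state.
- ctrl.sense(): the state, without advancing time (a new reading comes with each control period).
- ctrl.read_camera(name): name is "side" or "top"; returns a dict with "image" (480x640x3 uint8, red, green, blue), "fx", "fy", "cx", "cy" (pixels), "pose" (4x4, takes a point from camera to world coordinates). Camera axes: x right, y down, z forward; pixel columns grow to the right and rows downward; lengths in m; the calibration is good to about 2 mm. A picture is of the moment at which its call begins. There is no depth.
- ctrl.finish_job(): hands the job in; it is judged then, once.
The state is a dict: "time": time; "joint_pos": joint angles; "joint_velocities": joint speeds; "effort": joint torques, N m; "position": TCP position; "orientation": TCP orientation; "ft_force": force on the tool from outside, world axes, zero at the start; "moment": the same for the moment, N m; "width": finger opening in m; "grip_force": force on a finger pad.
Only numpy, scipy, OpenCV 4.12 (cv2) and the standard library are available. Lean on these libraries where they do the work, as an engineer would, in place of code of your own. Each camera call takes 0.05 s, during which the arm holds its last target. There are 200 camera calls.

TASK

On this jeweller's bench, draw the locking pin out of the hand punch press by its wooden grip, lay it down on the steel plate and let go, then take it again by its steel shank and park it in the notches of the aluminium pin rest, with the wooden grip down in the rest's walled pocket. Then take the mallet by its handle, knock the punch fully down with the mallet's face (not with the gripper), and stand the mallet back on the bench on its face. Leave the steel stake block, the white dish and the jar where they are.

Things in the scene. Friction and masses are not known exactly. Their poses are not given: they have to be found in the camera images.
- press: Hand punch press, fixed. Grey base 110 x 90 x 16 mm (local x, y, z), on it a bright steel block 56 x 50 mm, its top 78 mm above the origin; a brass strip sticks out along +x. Origin: centre of the underside; z up. It stands on a dark steel plate whose top is at z = 6 mm (x 0.35 to 0.85 m, y -0.51 to 0.45 m), as do all the other things.
- pin: Locking pin, about 80 g: steel shank 12 mm diameter, 84 mm long, with a square wooden grip 24 x 24 mm, 26 mm long, on one end. Origin: on the axis in the middle of the shank; x along the axis to the bare tip at x = +42 mm; the grip spans x = -68 to -42 mm. It starts lying level in the press's bore, about 20 mm of bare shank between block and grip.
- rest: Aluminium pin rest, fixed; origin on the underside, z up. Base 50 mm wide (y), x = -81 to +37 mm, 8 mm thick. Two cheeks across it, x = -38 to -30 and x = +24 to +32 mm, 58 mm high, each with an 18 mm wide notch open at the top, centred on y = 0, floor 34 mm above the origin. The 54 mm gap between the cheeks is free for the fingers.
- punch (a joint): Travel of the punch: 0 m up (start), 0.014 m fully down, its head on the block. It moves stiffly (about 5 N) and stays where it is left. While the locking pin is in the bore the punch cannot go down.
- punch_top (a point): Centre of the top of the punch's round steel head (30 mm diameter, 14 mm thick), over the middle of the press: 106 mm above the press's origin when up, 92 mm when down. It moves with the punch.
- mallet: Wooden mallet, about 220 g, standing on its face: round head 50 mm diameter, 64 mm high, with brass bands; the handle leaves the head sideways, level, along local -x, from x = -25 to -165 mm, 18 mm wide (y), 24 mm high, its middle 32 mm above the origin. Origin: centre of the lower face (the one to strike with); z up.
- stake_block: Dark round steel stake block with a hole in its top, 60 mm diameter, 50 mm high, loose; leave alone. Origin: centre of the underside.
- dish: White bowl, 70 mm across, 25 mm high, loose; leave alone. Origin: centre of the underside.
- jar: Amber jar with a black cap, 48 mm across, 60 mm high, loose; leave alone. Origin: centre of the underside.
- press_bore (a point): Mouth of the press's bore on the -y face of its block, on the axis 55 mm above the press's origin. The bore, 15 mm square, runs right through the block (50 mm) along the press's y; the pin's wooden grip is on the -y side. Draw the pin straight out along the press's -y, at least 90 mm.
- rest_seat (a point): Where the parked pin's origin belongs: over the rest's origin, 40 mm above it, with the pin's x axis along the rest's x axis (tip to +x) and the shank lying in both notches.
- rest_pocket (a point): Centre of the rest's pocket for the pin's grip, at the height of the parked pin's axis: inside x = -74 to -38 mm, y = -19 to +19 mm of the rest, walls 58 mm high, too narrow for fingers beside the grip.
- pin_grip (a point): Centre of the pin's wooden grip, on the pin's axis (55 mm from the pin's origin along its -x).

How it is judged:
By the outcome, as a careful person would: the job done as asked, in the order asked, and still so for the second after the job is handed in, with the robot touching nothing.
It also fails if it takes over 72 s, if anything falls off the work surface, if the arm or the gripper's body presses on something with over 40 N, if the wrist force passes 120 N, or if a joint passes its speed limit or range.

## Working session

There is one attempt and no reset: what is moved stays moved. The work goes in short steps, Python scripts to look and compute and a tool call to move; the robot and the scene stay as the last step left them, time stands still between calls to the robot, and variables do not carry over. Pictures are saved under pics/ and viewed, at most 14 in all, crops included, and the job is handed in when it is done.

Besides the shell and the picture viewer there is one more tool, called after "Emit:" by a JSON object that holds its "name" and its "arguments". step_arm: Moves the arm, as the interface text tells. Shift numbers are shares of 40 mm and turn numbers shares of 10 degrees, none past 1 either way. Its arguments: {"type":"object","properties":{"steps":{"type":"array"},"force":{"type":"number"}},"required":["steps"]}

```bash
mkdir -p pics; cat > h.py <<'E'
import numpy as np, cv2
from plant import ctrl
def snap(n,f=None):
    c=ctrl.read_camera(n)
    if f: cv2.imwrite('pics/'+f,c['image'][:,:,::-1])
    return c
def ray(c,u,v):
    T=np.array(c['pose']);d=T[:3,:3]@np.array([(u-c['cx'])/c['fx'],(v-c['cy'])/c['fy'],1]);return T[:3,3],d
def onz(c,u,v,z):
    o,d=ray(c,u,v);return o+d*(z-o[2])/d[2]
def proj(c,p):
    T=np.array(c['pose']);q=T[:3,:3].T@(np.array(p)-T[:3,3]);return np.array([c['fx']*q[0]/q[2]+c['cx'],c['fy']*q[1]/q[2]+c['cy']])
E
python3 - <<'E'
from h import *
np.set_printoptions(precision=4,suppress=True)
for n in('top','side'):
    c=snap(n,n+'0.png');print(n,c['fx'],c['cx'],c['cy'],np.array(c['pose']))
print(ctrl.sense())
E
```

```text
top 624.5323070395674 318.98593270015255 240.11873057571452 [[ 0.0091 -0.9974  0.0717  0.5047]
 [-1.     -0.0088  0.0043 -0.0382]
 [-0.0037 -0.0718 -0.9974  1.2438]
 [ 0.      0.      0.      1.    ]]
side 451.8064254401777 315.9048321421515 252.07610769944813 [[-0.8288 -0.4293  0.359   0.2773]
 [-0.5594  0.6174 -0.5531  0.4026]
 [ 0.0158 -0.6592 -0.7518  0.7008]
 [ 0.      0.      0.      1.    ]]
{'time': 0.1, 'joint_pos': array([ 1.2149,  0.3595,  1.5113,  0.    ,  1.2725, -0.1151]), 'joint_velocities': array([-0.0007,  0.0001, -0.001 , -0.0001,  0.0009,  0.0016]), 'effort': array([  0.0005, -52.8655, -27.9352,  -0.0001,   0.005 ,  -0.    ]), 'position': array([0.1429, 0.5821, 0.2305]), 'orientation': array([-0.3773, -3.1184,  0.0026]), 'ft_force': array([0.4609, 0.274 , 0.0056]), 'moment': array([ 0.0022,  0.0307, -0.0352]), 'grip_force': 0.0, 'width': 0.08528307329488541}
```

View pics/top0.png

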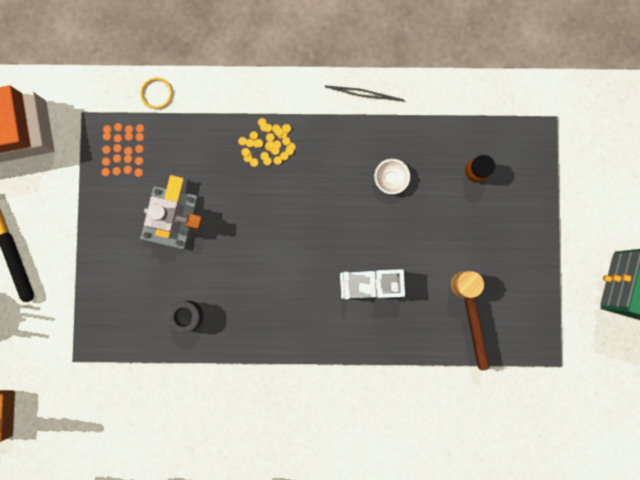

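View pics/side0.png

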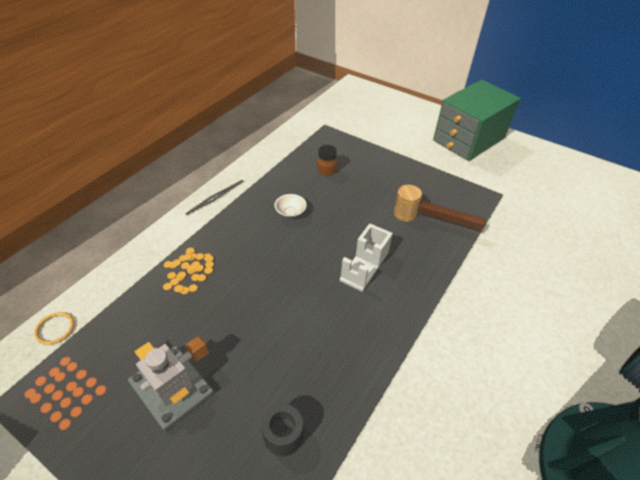

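The top view shows the press at about (168,215) with its grip at (194,221), the rest at (373,285), the mallet head at (467,285) with its handle running to (483,368), the stake at (186,316), the dish at (392,177) and the jar at (480,168). The side view shows the same things: grip (196,348), rest (366,258), mallet (407,203). I'll zoom in for detail.

```bash
python3 - <<'E'
from h import *
t=cv2.imread('pics/top0.png');s=cv2.imread('pics/side0.png')
def cr(i,x,y,w,h,k=4): return cv2.resize(i[y:y+h,x:x+w],(400,300),interpolation=cv2.INTER_CUBIC)
m=np.vstack([np.hstack([cr(t,130,165,100,75+25-25),cr(t,330,250,100,75)]),np.hstack([cr(s,120,335,100,75),cr(s,325,220,100,75)])])
cv2.imwrite('pics/m1.png',m)
E
```

```text
(no output)
```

View pics/m1.png

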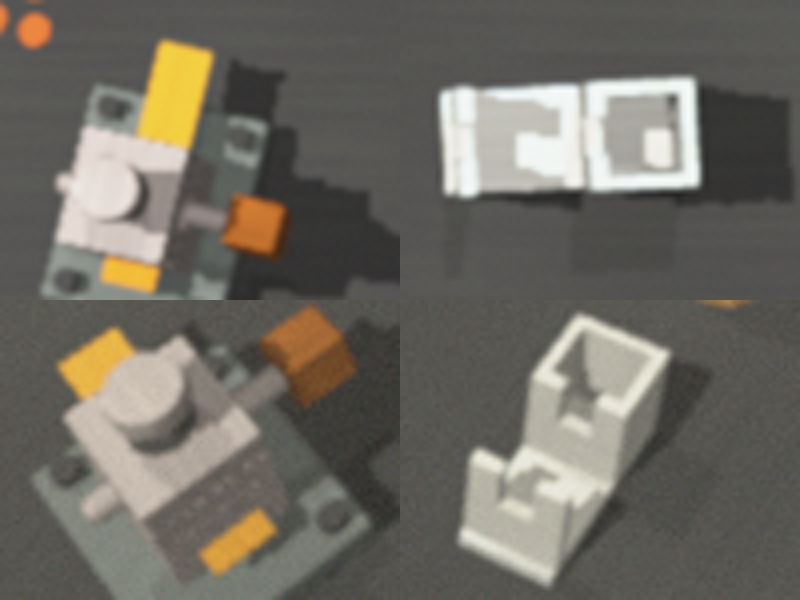

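The montage shows the press block top with its corners, the 24 mm grip on the -y side, and the rest's pocket on the right (-y). So the rest's +x points roughly to world +y.

```bash
cat > m.py <<'E'
from h import *
np.set_printoptions(precision=4,suppress=True)
t=snap('top');s=snap('side')
A=lambda u,v:(130+u/4,165+v/4);B=lambda u,v:(330+(u-400)/4,250+v/4)
C=lambda u,v:(120+u/4,335+(v-300)/4);D=lambda u,v:(325+(u-400)/4,220+(v-300)/4)
def sh(n,c,f,pts,z):
    P=np.array([onz(c,*f(*p),z) for p in pts])[:,:2];print(n,'mean',P.mean(0));
    for i in range(len(P)):
        d=P[(i+1)%len(P)]-P[i];print('  ',P[i],'edge %.1fmm ang %.1f'%(np.hypot(*d)*1e3,np.degrees(np.arctan2(d[1],d[0]))))
sh('blockT',t,A,[(88,126),(188,150),(162,264),(60,240)],.084)
sh('blockS',s,C,[(65,418),(180,338),(260,435),(150,515)],.084)
sh('pocketT',t,B,[(585,82),(697,76),(700,187),(588,192)],.064)
sh('pocketS',s,D,[(580,315),(668,353),(615,418),(533,375)],.064)
sh('cheekT',t,B,[(458,88),(474,88),(478,192),(462,194)],.064)
def blob(c,lo,hi,box):
    h=cv2.cvtColor(c['image'],cv2.COLOR_RGB2HSV);m=cv2.inRange(h,lo,hi);x,y,w,hh=box
    k=np.zeros_like(m);k[y:y+hh,x:x+w]=m[y:y+hh,x:x+w]
    cs=cv2.findContours(k,0,2)[0];return max(cs,key=cv2.contourArea)
for n,c,b,z in(('top',t,(445,265,45,40),.07),('side',s,(390,180,40,50),.07)):
    k=blob(c,(8,90,130),(30,255,255),b);(x,y),r=cv2.minEnclosingCircle(k);print(n,'head',x,y,r,cv2.boundingRect(k),onz(c,x,y,z))
for n,c,b in(('top',t,(455,295,50,85)),('side',s,(415,195,80,45))):
    k=blob(c,(0,80,30),(14,255,170),b);q=cv2.minAreaRect(k);bx=cv2.boxPoints(q);print(n,'handle',q,[onz(c,*p,.05)[:2] for p in bx])
    l=cv2.fitLine(k,cv2.DIST_L2,0,.01,.01).ravel();print(l)
for n,c,b in(('top',t,(183,210,25,25)),('side',s,(180,330,35,35))):
    k=blob(c,(5,120,60),(16,255,255),b);print(n,'grip',cv2.minAreaRect(k),cv2.boundingRect(k), onz(c,*cv2.minAreaRect(k)[0],.073))
E
python3 m.py
```

```text
blockT mean [0.6349 0.2623]
   [0.6672 0.2803] edge 48.4mm ang -103.0
   [0.6563 0.2332] edge 54.7mm ang 168.6
   [0.6027 0.2439] edge 49.2mm ang 77.3
   [0.6135 0.2919] edge 54.9mm ang -12.1
blockS mean [0.6343 0.2655]
   [0.6664 0.2842] edge 48.6mm ang -102.1
   [0.6562 0.2366] edge 55.2mm ang 167.7
   [0.6023 0.2484] edge 45.5mm ang 77.3
   [0.6123 0.2929] edge 54.8mm ang -9.1
pocketT mean [ 0.5087 -0.1688]
   [ 0.533  -0.1417] edge 52.9mm ang -86.4
   [ 0.5363 -0.1945] edge 52.2mm ang -178.5
   [ 0.4842 -0.1959] edge 52.7mm ang 93.1
   [ 0.4813 -0.1432] edge 51.7mm ang 1.7
pocketS mean [ 0.5106 -0.1652]
   [ 0.5349 -0.1895] edge 48.3mm ang -177.8
   [ 0.4867 -0.1913] edge 52.2mm ang 89.1
   [ 0.4875 -0.1391] edge 46.0mm ang -2.2
   [ 0.5334 -0.1409] edge 48.6mm ang -88.2
cheekT mean [ 0.505  -0.0867]
   [ 0.5296 -0.0818] edge 7.5mm ang -89.5
   [ 0.5297 -0.0894] edge 48.9mm ang -177.5
   [ 0.4809 -0.0915] edge 7.6mm ang 97.6
   [ 0.4799 -0.084 ] edge 49.8mm ang 2.5
top head 467.0 284.0 16.763153076171875 (451, 271, 33, 27) [ 0.5091 -0.3112  0.07  ]
side head 407.41082763671875 20
[... 198 characters left out ...]
y([ 0.4821, -0.3092]), array([ 0.4866, -0.3308]), array([ 0.3509, -0.3569]), array([ 0.3465, -0.3355])]
[  0.1827   0.9832 476.9672 335.918 ]
side handle ((451.0188903808594, 215.43397521972656), (68.40554809570312, 12.911890983581543), 15.945395469665527) [array([ 0.4777, -0.2876]), array([ 0.4883, -0.327 ]), array([ 0.3514, -0.3528]), array([ 0.3447, -0.3141])]
[  0.9635   0.2676 451.8118 215.6471]
top grip ((193.99998474121094, 221.0), (15.037208557128906, 15.037208557128906), 14.03624439239502) (186, 213, 17, 17) [0.6229 0.2028 0.073 ]
side grip ((197.42308044433594, 348.38458251953125), (19.969207763671875, 18.027755737304688), 56.3099365234375) (185, 337, 24, 25) [0.6168 0.2101 0.073 ]
```

Emit:
{"name": "step_arm", "arguments": {"steps": [{"dp":[0.92,-0.727,0],"spin":-0.68,"jaw":1},{"dp":[0.92,-0.727,0],"spin":-0.68,"jaw":1},{"dp":[0.92,-0.727,0],"spin":-0.68,"jaw":1},{"dp":[0.92,-0.727,0],"spin":-0.68,"jaw":1},{"dp":[0.92,-0.727,0],"spin":-0.68,"jaw":1}], "force": 60}}

```text
time: 0.82
position: [0.3281, 0.4362, 0.2312]
orientation: [-1.278, -2.87, 0.0]
ft_force: [0.5, 0.8, 0.4]
width: 0.0851
grip_force: 0.0
```

Emit:
{"name": "step_arm", "arguments": {"steps": [{"dp":[0.92,-0.727,0],"spin":-0.68,"jaw":1},{"dp":[0.92,-0.727,0],"spin":-0.68,"jaw":1},{"dp":[0.92,-0.727,0],"spin":-0.68,"jaw":1},{"dp":[0.92,-0.727,0],"spin":-0.68,"jaw":1},{"dp":[0.92,-0.727,0],"spin":-0.68,"jaw":1}]}}

```text
time: 1.45
position: [0.5121, 0.2907, 0.2312]
orientation: [-2.061, -2.37, 0.0]
ft_force: [-0.0, 0.7, -0.9]
width: 0.0856
grip_force: 0.0
```

Emit:
{"name": "step_arm", "arguments": {"steps": [{"dp":[0.92,-0.727,0],"spin":-0.68,"jaw":1},{"dp":[0.92,-0.727,0],"spin":-0.68,"jaw":1},{"dp":[0.92,-0.727,0],"spin":-0.68,"jaw":1},{"dp":[0,0,0],"spin":0,"jaw":1},{"dp":[0,0,0],"spin":0,"jaw":1}]}}

```text
time: 2.08
position: [0.6208, 0.2047, 0.2308]
orientation: [-2.444, -1.973, 0.002]
ft_force: [1.4, -0.5, -0.3]
width: 0.0855
grip_force: 0.0
```

Emit:
{"name": "step_arm", "arguments": {"steps": [{"dp":[0,0,-1],"spin":0,"jaw":1},{"dp":[0,0,-1],"spin":0,"jaw":1},{"dp":[0,0,-1],"spin":0,"jaw":1},{"dp":[0,0,-1],"spin":0,"jaw":0.6},{"dp":[0,0,-0.65],"spin":0,"jaw":0.45}], "force": 25}}

```text
time: 2.7
position: [0.619, 0.2057, 0.0434]
orientation: [-2.441, -1.975, 0.004]
ft_force: [-0.3, 0.2, -0.3]
width: 0.052
grip_force: 0.0
```

Emit:
{"name": "step_arm", "arguments": {"steps": [{"dp":[0,0,0],"spin":0,"jaw":0.4},{"dp":[0,0,0],"spin":0,"jaw":0.3},{"dp":[0,0,0],"spin":0,"jaw":0.2},{"dp":[0,0,0],"spin":0,"jaw":0.2}]}}

```text
time: 3.2
position: [0.6223, 0.205, 0.0466]
orientation: [2.444, 1.972, 0.003]
ft_force: [-0.1, 0.9, 2.4]
width: 0.0233
grip_force: 28.8
```

Emit:
{"name": "step_arm", "arguments": {"steps": [{"dp":[0,0,0],"spin":0,"jaw":0.1},{"dp":[-0.055,-0.254,0],"spin":0,"jaw":0.1},{"dp":[-0.055,-0.254,0],"spin":0,"jaw":0.1},{"dp":[-0.055,-0.254,0],"spin":0,"jaw":0.1}], "force": 60}}

```text
time: 3.7
position: [0.6156, 0.1738, 0.0459]
orientation: [2.445, 1.972, 0.003]
ft_force: [1.0, 3.5, 5.4]
width: 0.0233
grip_force: 63.2
```

Emit:
{"name": "step_arm", "arguments": {"steps": [{"dp":[-0.083,-0.381,0],"spin":0,"jaw":0.1},{"dp":[-0.083,-0.381,0],"spin":0,"jaw":0.1},{"dp":[-0.083,-0.381,0],"spin":0,"jaw":0.1},{"dp":[-0.083,-0.381,0],"spin":0,"jaw":0.1},{"dp":[-0.083,-0.381,0],"spin":0,"jaw":0.1}]}}

```text
time: 4.32
position: [0.5974, 0.0965, 0.0448]
orientation: [-2.445, -1.972, 0.002]
ft_force: [-0.4, -0.8, -1.4]
width: 0.0228
grip_force: 62.5
```

```bash
python3 - <<'E'
from h import *
s=snap('side');t=snap('top')
f=lambda c,x,y:cv2.resize(c['image'][y:y+150,x:x+200],(400,300),interpolation=cv2.INTER_CUBIC)
cv2.imwrite('pics/m2.png',np.hstack([f(t,130,170),f(s,120,290)])[:,:,::-1])
E
```

```text
(no output)
```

View pics/m2.png

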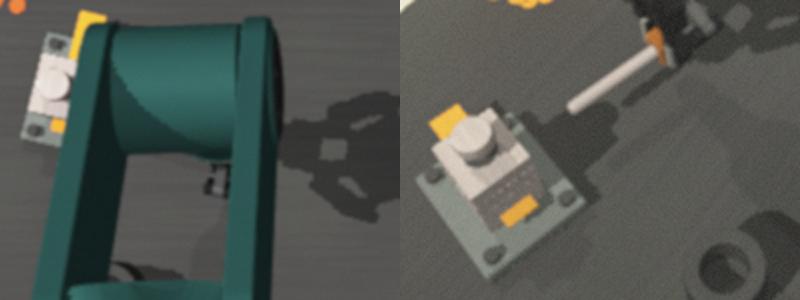

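The pin is out of the bore. In the side view it hangs level from the jaws, tip at about (573,105) in the crop. I'll turn it in line with the rest and lay it down.

Emit:
{"name": "step_arm", "arguments": {"steps": [{"dp":[-0.65,-0.667,0],"spin":0.49,"jaw":0.1},{"dp":[-0.65,-0.667,0],"spin":0.49,"jaw":0.1},{"dp":[-0.65,-0.667,0],"spin":0.49,"jaw":0.1},{"dp":[0,0,-0.5],"spin":0,"jaw":0.1},{"dp":[0,0,-0.3],"spin":0,"jaw":0.1}]}}

```text
time: 5.05
position: [0.5203, 0.0178, 0.0128]
orientation: [-2.173, -2.269, -0.0]
ft_force: [0.5, 0.4, -1.3]
width: 0.0229
grip_force: 62.5
```

Emit:
{"name": "step_arm", "arguments": {"steps": [{"dp":[0,0,-0.05],"spin":0,"jaw":0.1},{"dp":[0,0,-0.05],"spin":0,"jaw":0.1},{"dp":[0,0,0],"spin":0,"jaw":0.1}]}}

```text
time: 5.42
position: [0.5207, 0.0182, 0.0095]
orientation: [2.172, 2.27, 0.0]
ft_force: [0.4, -0.6, -1.0]
width: 0.0227
grip_force: 62.5
```

Emit:
{"name": "step_arm", "arguments": {"steps": [{"dp":[0,0,-0.05],"spin":0,"jaw":0.1},{"dp":[0,0,-0.03],"spin":0,"jaw":0.1},{"dp":[0,0,0],"spin":0,"jaw":0.1}]}}

```text
time: 5.8
position: [0.5204, 0.0179, 0.0062]
orientation: [2.172, 2.269, 0.0]
ft_force: [-0.8, 0.7, 0.7]
width: 0.0228
grip_force: 63.8
```

Emit:
{"name": "step_arm", "arguments": {"steps": [{"dp":[0,0,-0.04],"spin":0,"jaw":0.1},{"dp":[0,0,0],"spin":0,"jaw":0.1}]}}

```text
time: 6.05
position: [0.5205, 0.0179, 0.0061]
orientation: [2.172, 2.269, 0.001]
ft_force: [-3.5, 0.3, 20.7]
width: 0.023
grip_force: 74.6
```

Emit:
{"name": "step_arm", "arguments": {"steps": [{"dp":[0,0,0.03],"spin":0,"jaw":0.3},{"dp":[0,0,0],"spin":0,"jaw":0.4},{"dp":[0,0,0],"spin":0,"jaw":0.6},{"dp":[0,0,0],"spin":0,"jaw":0.9},{"dp":[0,0,0.4],"spin":0,"jaw":1}]}}

```text
time: 6.68
position: [0.5191, 0.018, 0.0212]
orientation: [-2.171, -2.268, 0.003]
ft_force: [0.4, 0.4, 0.6]
width: 0.0838
grip_force: 0.0
```

Emit:
{"name": "step_arm", "arguments": {"steps": [{"dp":[0,0,1],"spin":0,"jaw":1},{"dp":[0,0,1],"spin":0,"jaw":1},{"dp":[0,0,1],"spin":0,"jaw":1},{"dp":[0,0,1],"spin":0,"jaw":1},{"dp":[-0.28,-0.967,0],"spin":0,"jaw":1}]}}

```text
time: 7.3
position: [0.5124, -0.0201, 0.1863]
orientation: [2.164, 2.268, 0.009]
ft_force: [0.2, -1.5, -0.1]
width: 0.0852
grip_force: 0.0
```

Emit:
{"name": "step_arm", "arguments": {"steps": [{"dp":[-0.28,-0.967,0],"spin":0,"jaw":1},{"dp":[-0.28,-0.967,0],"spin":0,"jaw":1},{"dp":[-0.28,-0.967,0],"spin":0,"jaw":1},{"dp":[-0.28,-0.967,0],"spin":0,"jaw":1},{"dp":[-0.28,-0.967,0],"spin":0,"jaw":1}]}}

```text
time: 7.92
position: [0.4526, -0.2154, 0.1828]
orientation: [2.172, 2.269, 0.0]
ft_force: [0.3, -1.1, -0.3]
width: 0.0855
grip_force: 0.0
```

Emit:
{"name": "step_arm", "arguments": {"steps": [{"dp":[-0.28,-0.967,0],"spin":0,"jaw":1},{"dp":[-0.28,-0.967,0],"spin":0,"jaw":1},{"dp":[-0.28,-0.967,0],"spin":0,"jaw":1},{"dp":[0,0,0],"spin":0,"jaw":1}]}}

```text
time: 8.43
position: [0.4191, -0.333, 0.1828]
orientation: [2.174, 2.264, -0.001]
ft_force: [0.3, -0.1, 0.2]
width: 0.0852
grip_force: 0.0
```

```bash
python3 - <<'E'
from h import *
s=snap('side','s3.png');t=snap('top','t3.png')
f=lambda c,x,y:cv2.resize(c['image'][y:y+150,x:x+200],(800,600),interpolation=cv2.INTER_CUBIC)
cv2.imwrite('pics/m3.png',np.vstack([f(t,230,200)[180:480],f(s,200,220)[:300]])[:,:,::-1])
print(ctrl.sense()['position'])
E
```

```text
[ 0.41920651 -0.33002931  0.18225309]
```

View pics/m3.png

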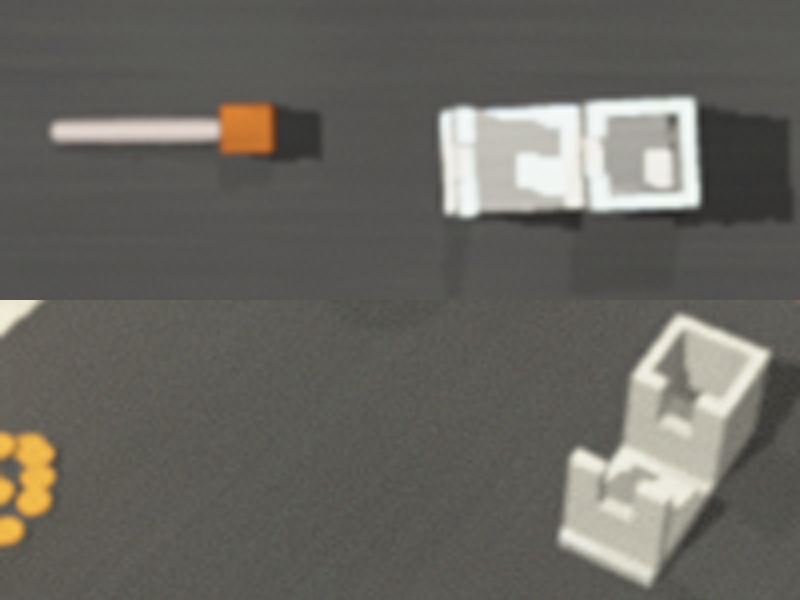

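In the top view the pin lies with its tip at crop (52,131) and its grip at (247,129), level with the rest. Next I'll measure the pin and the mallet.

```bash
cat > pin.py <<'E'
from h import *
np.set_printoptions(precision=4,suppress=True)
t=snap('top');s=snap('side')
for c,n,guess in((t,'top',proj(t,[.52,.06,.015])),(s,'side',proj(s,[.52,.06,.015]))):
    x,y=guess.astype(int);h=cv2.cvtColor(c['image'],cv2.COLOR_RGB2HSV)
    k=np.zeros((480,640),np.uint8);k[max(y-50,0):y+50,max(x-60,0):x+60]=1
    for nm,lo,hi,z in(('shank',(0,0,115),(180,70,255),.0145),('grip',(5,120,60),(18,255,255),.02)):
        cs=cv2.findContours(cv2.inRange(h,lo,hi)*k,0,2)[0]
        q=max(cs,key=cv2.contourArea);r=cv2.minAreaRect(q);b=cv2.boxPoints(r)
        L=cv2.fitLine(q,cv2.DIST_L2,0,.01,.01).ravel()
        a=onz(c,L[2]-20*L[0],L[3]-20*L[1],z);e=onz(c,L[2]+20*L[0],L[3]+20*L[1],z)
        print(n,nm,r,'c',onz(c,*r[0],z)[:2],'ang',np.degrees(np.arctan2(*(e-a)[[1,0]])))
        if nm=='shank':
            m=[(b[i]+b[(i+1)%4])/2 for i in range(4)]
            for p in m: print('   ',onz(c,*p,z)[:2])
# mallet triangulation of head centre
o1,d1=ray(t,467,284);o2,d2=ray(s,407.4,202.4)
A=np.stack([d1,-d2],1);l=np.linalg.lstsq(A,o2-o1,rcond=None)[0];print('mallet',o1+l[0]*d1,o2+l[1]*d2)
E
python3 pin.py
```

```text
top shank ((263.0, 277.0), (6.0, 42.0), 90.0) c [0.5194 0.0765] ang -89.69834274699744
    [0.5253 0.0766]
    [0.5198 0.0352]
    [0.5135 0.0764]
    [0.519  0.1178]
top grip ((291.5, 277.0), (12.0, 13.0), 90.0) c [0.5199 0.0202] ang -98.81667671067943
side shank ((298.4208068847656, 336.4426574707031), (7.1219048500061035, 47.42350769042969), 35.90972900390625) c [0.521  0.0764] ang -87.42605032376706
    [0.5275 0.0758]
    [0.5233 0.0302]
    [0.5145 0.0769]
    [0.5188 0.1196]
side grip ((316.45574951171875, 311.8362731933594), (16.086326599121094, 17.403335571289062), 41.18592834472656) c [0.5217 0.0195] ang -85.56438442706866
mallet [ 0.5092 -0.3187  0.0376] [ 0.5112 -0.3179  0.0374]
```

Emit:
{"name": "step_arm", "arguments": {"steps": [{"dp":[0.229,0.915,0],"spin":0,"jaw":1},{"dp":[0.229,0.915,0],"spin":0,"jaw":1},{"dp":[0.229,0.915,0],"spin":0,"jaw":1},{"dp":[0.229,0.915,0],"spin":0,"jaw":1},{"dp":[0.229,0.915,0],"spin":0,"jaw":1}]}}

```text
time: 9.25
position: [0.4653, -0.1447, 0.1819]
orientation: [-2.17, -2.271, -0.0]
ft_force: [-0.9, 0.1, 0.4]
width: 0.0854
grip_force: 0.0
```

Emit:
{"name": "step_arm", "arguments": {"steps": [{"dp":[0.229,0.915,0],"spin":0,"jaw":1},{"dp":[0.229,0.915,0],"spin":0,"jaw":1},{"dp":[0.229,0.915,0],"spin":0,"jaw":1},{"dp":[0.229,0.915,0],"spin":0,"jaw":1},{"dp":[0.229,0.915,0],"spin":0,"jaw":1}]}}

```text
time: 9.88
position: [0.5106, 0.0383, 0.1819]
orientation: [-2.17, -2.271, 0.0]
ft_force: [0.5, -0.6, 0.9]
width: 0.0855
grip_force: 0.0
```

Emit:
{"name": "step_arm", "arguments": {"steps": [{"dp":[0.229,0.915,0],"spin":0,"jaw":1},{"dp":[0,0,-1],"spin":0,"jaw":0.7},{"dp":[0,0,-1],"spin":0,"jaw":0.6},{"dp":[0,0,-1],"spin":0,"jaw":0.6},{"dp":[0,0,-0.8],"spin":0,"jaw":0.6}]}}

```text
time: 10.5
position: [0.5191, 0.0736, 0.0285]
orientation: [-2.17, -2.271, 0.001]
ft_force: [0.8, 0.8, -0.3]
width: 0.0508
grip_force: 0.0
```

Emit:
{"name": "step_arm", "arguments": {"steps": [{"dp":[0,0,0],"spin":0,"jaw":0.6},{"dp":[0,0,0],"spin":0,"jaw":0.6}]}}

```text
time: 10.75
position: [0.5206, 0.073, 0.0307]
orientation: [2.171, 2.27, 0.001]
ft_force: [0.5, -0.7, -0.7]
width: 0.0513
grip_force: 0.0
```

Emit:
{"name": "step_arm", "arguments": {"steps": [{"dp":[0,0,-0.45],"spin":0,"jaw":0.4},{"dp":[0,0,-0.1],"spin":0,"jaw":0.35},{"dp":[0,0,0],"spin":0,"jaw":0.25},{"dp":[0,0,0],"spin":0,"jaw":0.05},{"dp":[0,0,0],"spin":0,"jaw":0.05}], "force": 60}}

```text
time: 11.38
position: [0.5206, 0.0724, 0.0086]
orientation: [2.172, 2.269, 0.001]
ft_force: [-0.6, -0.1, 7.1]
width: 0.0097
grip_force: 58.8
```

Emit:
{"name": "step_arm", "arguments": {"steps": [{"dp":[0,0,0],"spin":0,"jaw":0.05},{"dp":[0,0,0],"spin":0,"jaw":0.05}]}}

```text
time: 11.62
position: [0.5206, 0.0724, 0.0087]
orientation: [2.172, 2.269, 0.001]
ft_force: [-0.7, -0.1, 7.0]
width: 0.0096
grip_force: 58.8
```

Emit:
{"name": "step_arm", "arguments": {"steps": [{"dp":[0,0,0],"spin":0,"jaw":0.25},{"dp":[0,0,-0.06],"spin":0,"jaw":0.25},{"dp":[0,0,0],"spin":0,"jaw":0.2},{"dp":[0,0,0],"spin":0,"jaw":0.2}]}}

```text
time: 12.12
position: [0.521, 0.0724, 0.0063]
orientation: [2.172, 2.269, 0.002]
ft_force: [-3.0, 1.0, 12.6]
width: 0.017
grip_force: 6.1
```

Emit:
{"name": "step_arm", "arguments": {"steps": [{"dp":[0,0,0],"spin":0,"jaw":0.1},{"dp":[0,0,0],"spin":0,"jaw":0.05},{"dp":[0,0,0],"spin":0,"jaw":0.05},{"dp":[0,0,0],"spin":0,"jaw":0.05}]}}

```text
time: 12.62
position: [0.521, 0.0724, 0.0065]
orientation: [2.172, 2.269, 0.002]
ft_force: [-2.1, 0.1, 14.7]
width: 0.0094
grip_force: 61.1
```

Emit:
{"name": "step_arm", "arguments": {"steps": [{"dp":[0,0,0.05],"spin":0,"jaw":0.05},{"dp":[0,0,0.1],"spin":0,"jaw":0.02},{"dp":[0,0,0.2],"spin":0,"jaw":0.02},{"dp":[0,0,0.3],"spin":0,"jaw":0.02},{"dp":[0,0,0.4],"spin":0,"jaw":0.02}]}}

```text
time: 13.25
position: [0.5201, 0.0724, 0.0481]
orientation: [-2.172, -2.269, 0.001]
ft_force: [-0.1, -0.0, -0.7]
width: 0.0092
grip_force: 58.5
```

```bash
python3 - <<'E'
from h import *
s=snap('side');t=snap('top')
f=lambda c,x,y:cv2.resize(c['image'][y:y+105,x:x+140],(400,300),interpolation=cv2.INTER_CUBIC)
cv2.imwrite('pics/m4.png',np.hstack([f(t,220,230),f(s,240,250)])[:,:,::-1])
print(ctrl.sense())
E
```

```text
{'time': 13.35, 'joint_pos': array([ 6.70900596e-03,  4.92088017e-01,  1.85123621e+00,  8.40834104e-06,
        7.94579631e-01, -3.70028986e-02]), 'joint_velocities': array([-1.05071240e-03,  2.20196602e-02,  1.24677974e-02, -1.34380195e-03,
       -3.21067455e-02, -2.55464170e-05]), 'effort': array([ 6.56010699e-02, -5.10989428e+01, -1.65932089e+01, -1.11467220e-02,
        4.30508852e-01,  4.85883374e-04]), 'position': array([0.52183779, 0.07240485, 0.04941241]), 'orientation': array([2.17054007, 2.26754095, 0.00403807]), 'ft_force': array([-0.00748617,  0.39245382, -2.02138074]), 'moment': array([ 0.0411982 ,  0.0095858 , -0.03393645]), 'grip_force': 58.52653255686164, 'width': 0.009296342307695112}
```

View pics/m4.png

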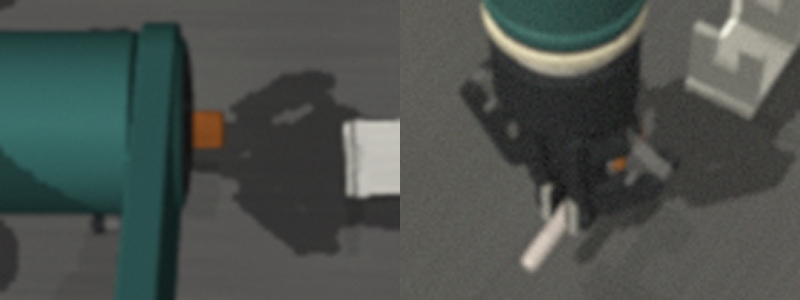

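Emit:
{"name": "step_arm", "arguments": {"steps": [{"dp":[0,0,0.65],"spin":0,"jaw":0.02},{"dp":[0,0,0.65],"spin":0,"jaw":0.02},{"dp":[-0.067,-0.942,0],"spin":0,"jaw":0.02},{"dp":[-0.067,-0.942,0],"spin":0,"jaw":0.02},{"dp":[-0.067,-0.942,0],"spin":0,"jaw":0.02}]}}

```text
time: 13.98
position: [0.5121, -0.0416, 0.0996]
orientation: [2.172, 2.27, 0.0]
ft_force: [0.1, 0.2, -1.1]
width: 0.0091
grip_force: 58.7
```

Emit:
{"name": "step_arm", "arguments": {"steps": [{"dp":[-0.067,-0.942,0],"spin":0,"jaw":0.02},{"dp":[-0.067,-0.942,0],"spin":0,"jaw":0.02},{"dp":[0,0,0],"spin":0,"jaw":0.02},{"dp":[0,0,0],"spin":0,"jaw":0.02}]}}

```text
time: 14.48
position: [0.5065, -0.1157, 0.0992]
orientation: [-2.173, -2.268, -0.0]
ft_force: [0.6, 0.1, -1.5]
width: 0.0095
grip_force: 58.7
```

```bash
python3 - <<'E'
from h import *
s=snap('side');t=snap('top')
f=lambda c,x,y:cv2.resize(c['image'][y:y+105,x:x+140],(400,300),interpolation=cv2.INTER_CUBIC)
g=s['image'][195:307,300:450]
cv2.imwrite('pics/m5.png',np.hstack([cv2.resize(g,(800,600),interpolation=cv2.INTER_CUBIC)])[:,:,::-1])
print(ctrl.sense()['position'],ctrl.sense()['width'])
E
```

```text
[ 0.50658484 -0.11506181  0.09920052] 0.009653315644377478
```

View pics/m5.png

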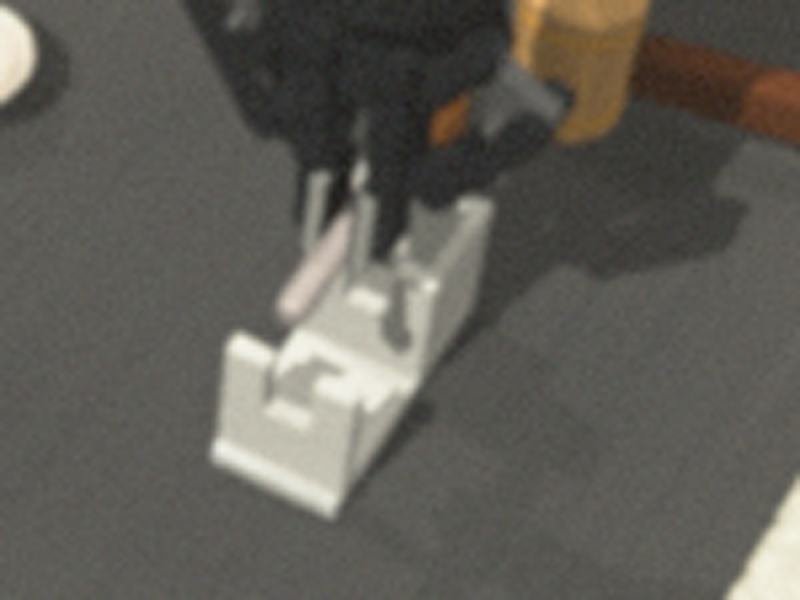

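The side view shows the pin held, its tip at (354,252.7), above the front cheek's notch. The notch's top centre is near crop (295,370). I'll check that numerically.

```bash
python3 - <<'E'
from h import *
np.set_printoptions(precision=4,suppress=True)
s=snap('side');P=lambda u,v:(300+u/5.333,195+v/5.333)
for n,p,z in(('tip',(288,308),.104),('tip hi',(288,308),.108),('postL',(228,345),.064),('postL in',(272,362),.064),('postR in',(318,378),.064),('postR',(360,398),.064),('base L',(212,455),.014),('baseR',(335,512),.014),('floor',(290,424),.04)):
    print(n,onz(s,*P(*p),z))
for p in([.5046,-.07,.104],[.5046,-.07,.108],[.5056,-.08,.064],[.5056,-.08,.04]): print(p,(proj(s,p)-[300,195])*5.333)
E
```

```text
tip [ 0.5064 -0.0734  0.104 ]
tip hi [ 0.5049 -0.0702  0.108 ]
postL [ 0.5301 -0.0788  0.064 ]
postL in [ 0.5136 -0.0809  0.064 ]
postR in [ 0.4969 -0.0838  0.064 ]
postR [ 0.4806 -0.0843  0.064 ]
base L [ 0.5273 -0.0691  0.014 ]
baseR [ 0.4781 -0.0723  0.014 ]
floor [ 0.5027 -0.0784  0.04  ]
[0.5046, -0.07, 0.104] [287.3284 316.7935]
[0.5046, -0.07, 0.108] [288.2942 308.7853]
[0.5056, -0.08, 0.064] [290.5564 373.7951]
[0.5056, -0.08, 0.04] [285.0836 417.3892]
```

Emit:
{"name": "step_arm", "arguments": {"steps": [{"dp":[0,0,-0.4],"spin":0,"jaw":0.02},{"dp":[0,0,-0.4],"spin":0,"jaw":0.02},{"dp":[0,0,-0.3],"spin":0,"jaw":0.02},{"dp":[0,0,-0.1],"spin":0,"jaw":0.02},{"dp":[0,0,0],"spin":0,"jaw":0.02}]}}

```text
time: 15.25
position: [0.5066, -0.116, 0.0508]
orientation: [-2.172, -2.269, 0.001]
ft_force: [0.2, 1.3, -1.2]
width: 0.0094
grip_force: 58.7
```

Emit:
{"name": "step_arm", "arguments": {"steps": [{"dp":[0,0,-0.12],"spin":0,"jaw":0.02},{"dp":[0,0,-0.08],"spin":0,"jaw":0.02},{"dp":[0,0,0],"spin":0,"jaw":0.02}]}}

```text
time: 15.62
position: [0.5068, -0.116, 0.0432]
orientation: [-2.172, -2.269, 0.0]
ft_force: [-0.0, 0.2, -0.2]
width: 0.0093
grip_force: 58.7
```

Emit:
{"name": "step_arm", "arguments": {"steps": [{"dp":[0,0,-0.08],"spin":0,"jaw":0.02},{"dp":[0,0,0],"spin":0,"jaw":0.02}]}}

```text
time: 15.88
position: [0.507, -0.1161, 0.04]
orientation: [2.172, 2.269, 0.0]
ft_force: [-0.5, -0.1, -0.4]
width: 0.0095
grip_force: 58.8
```

Emit:
{"name": "step_arm", "arguments": {"steps": [{"dp":[0,0,-0.05],"spin":0,"jaw":0.02},{"dp":[0,0,0],"spin":0,"jaw":0.02}]}}

```text
time: 16.12
position: [0.5072, -0.1163, 0.0387]
orientation: [2.172, 2.269, 0.0]
ft_force: [-1.1, -1.3, 7.9]
width: 0.0096
grip_force: 59.6
```

Emit:
{"name": "step_arm", "arguments": {"steps": [{"dp":[0,0,-0.04],"spin":0,"jaw":0.02},{"dp":[0,0,0],"spin":0,"jaw":0.02}]}}

```text
time: 16.38
position: [0.5074, -0.1165, 0.0377]
orientation: [2.171, 2.269, 0.0]
ft_force: [-2.5, -1.0, 13.2]
width: 0.0093
grip_force: 60.3
```

Emit:
{"name": "step_arm", "arguments": {"steps": [{"dp":[0,0,0],"spin":0,"jaw":0.15},{"dp":[0,0,0],"spin":0,"jaw":0.3},{"dp":[0,0,0],"spin":0,"jaw":0.5},{"dp":[0,0,0],"spin":0,"jaw":0.7},{"dp":[0,0,0.4],"spin":0,"jaw":0.8}]}}

```text
time: 17.0
position: [0.5057, -0.1156, 0.052]
orientation: [-2.17, -2.267, 0.002]
ft_force: [0.9, -0.1, -0.2]
width: 0.068
grip_force: 0.0
```

Emit:
{"name": "step_arm", "arguments": {"steps": [{"dp":[0,0,0.9],"spin":0,"jaw":0.8},{"dp":[0,0,1],"spin":0,"jaw":0.8},{"dp":[0,0,1],"spin":0,"jaw":1},{"dp":[-0.128,-0.5875,0.2],"spin":-0.907,"jaw":1},{"dp":[-0.128,-0.5875,0],"spin":-0.907,"jaw":1}]}}

```text
time: 17.62
position: [0.4974, -0.1637, 0.179]
orientation: [2.504, 1.891, 0.003]
ft_force: [0.2, -0.3, -0.8]
width: 0.0857
grip_force: 0.0
```

Emit:
{"name": "step_arm", "arguments": {"steps": [{"dp":[-0.128,-0.5875,0],"spin":-0.907,"jaw":1},{"dp":[-0.128,-0.5875,0],"spin":-0.907,"jaw":1},{"dp":[-0.128,-0.5875,0],"spin":-0.907,"jaw":1},{"dp":[-0.128,-0.5875,0],"spin":-0.907,"jaw":1},{"dp":[-0.128,-0.5875,0],"spin":-0.907,"jaw":1}]}}

```text
time: 18.25
position: [0.4708, -0.2813, 0.1776]
orientation: [3.043, 0.779, 0.001]
ft_force: [-0.0, -0.3, 1.0]
width: 0.0856
grip_force: 0.0
```

Emit:
{"name": "step_arm", "arguments": {"steps": [{"dp":[-0.128,-0.5875,0],"spin":-0.907,"jaw":1},{"dp":[-0.128,-0.5875,0],"spin":-0.907,"jaw":1},{"dp":[0,0,0],"spin":0,"jaw":1}]}}

```text
time: 18.62
position: [0.4607, -0.329, 0.1775]
orientation: [3.127, 0.295, 0.001]
ft_force: [-0.9, 0.9, -0.2]
width: 0.0856
grip_force: 0.0
```

```bash
python3 - <<'E'
from h import *
s=snap('side');t=snap('top')
a=cv2.resize(t['image'][240:340,310:510],(800,400),interpolation=cv2.INTER_CUBIC)[:300]
b=cv2.resize(s['image'][205:305,300:500],(800,400),interpolation=cv2.INTER_CUBIC)[:300]
cv2.imwrite('pics/m6.png',np.vstack([a,b])[:,:,::-1])
z=ctrl.sense();print(z['position'],z['orientation'])
E
```

```text
[ 0.46065061 -0.32708229  0.17702411] [-3.12677879e+00 -3.00635703e-01 -4.83341398e-04]
```

View pics/m6.png

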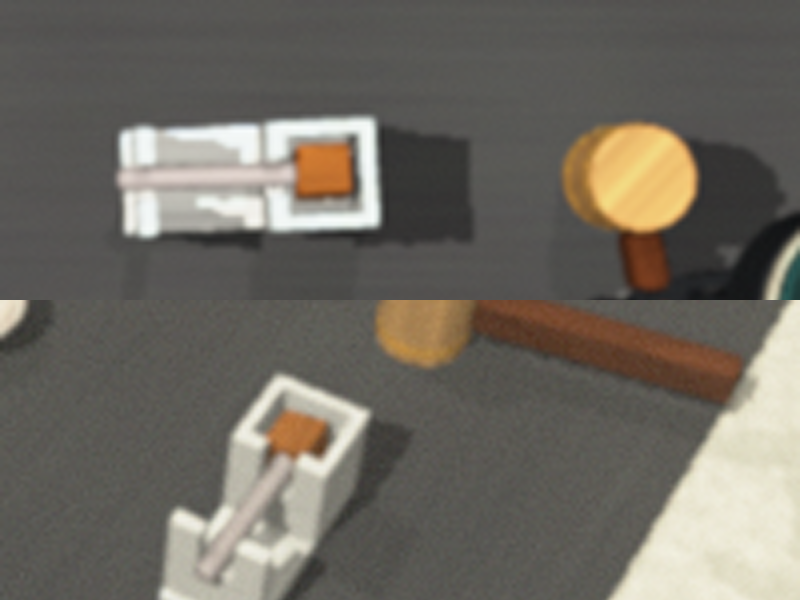

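The pin is parked: the shank lies in both notches and the grip sits inside the pocket, at top crop (325,170). The mallet head's top centre is at pixel (470.5,284.5), as estimated. Next is the mallet.

Emit:
{"name": "step_arm", "arguments": {"steps": [{"dp":[0,0,-1],"spin":0,"jaw":1},{"dp":[0,0,-1],"spin":0,"jaw":1},{"dp":[0,0,-1],"spin":0,"jaw":0.9},{"dp":[0,0,-0.7],"spin":0,"jaw":0.7},{"dp":[0,0,-0.25],"spin":0,"jaw":0.5}]}}

```text
time: 19.35
position: [0.46, -0.3256, 0.0172]
orientation: [-3.124, -0.301, 0.003]
ft_force: [0.5, 0.0, 0.3]
width: 0.0438
grip_force: 0.0
```

Emit:
{"name": "step_arm", "arguments": {"steps": [{"dp":[0,0,0],"spin":0,"jaw":0.4},{"dp":[0,0,0],"spin":0,"jaw":0.3},{"dp":[0,0,0],"spin":0,"jaw":0.1},{"dp":[0,0,0],"spin":0,"jaw":0.05},{"dp":[0,0,0],"spin":0,"jaw":0.05}], "force": 100}}

```text
time: 19.98
position: [0.4616, -0.328, 0.0199]
orientation: [3.126, 0.297, 0.003]
ft_force: [0.3, 1.1, 6.4]
width: 0.0166
grip_force: 97.4
```

Emit:
{"name": "step_arm", "arguments": {"steps": [{"dp":[0,0,0.2],"spin":0,"jaw":0.05},{"dp":[0,0,0.5],"spin":0,"jaw":0.05},{"dp":[0,0,0.8],"spin":0,"jaw":0.05},{"dp":[0,0,1],"spin":0,"jaw":0.05},{"dp":[0,0,1],"spin":0,"jaw":0.05}]}}

```text
time: 20.6
position: [0.4603, -0.3273, 0.1599]
orientation: [-3.127, -0.298, 0.001]
ft_force: [0.6, -1.3, -2.7]
width: 0.0161
grip_force: 97.5
```

Emit:
{"name": "step_arm", "arguments": {"steps": [{"dp":[0,0,0.5],"spin":0,"jaw":0.05},{"dp":[0.1,0.5,0],"spin":0,"jaw":0.05},{"dp":[0.2,0.9,0],"spin":0,"jaw":0.05},{"dp":[0.2,0.9,0],"spin":0,"jaw":0.05},{"dp":[0.2,0.9,0],"spin":0,"jaw":0.05}]}}

```text
time: 21.22
position: [0.4876, -0.1967, 0.1772]
orientation: [-3.125, -0.297, 0.003]
ft_force: [-0.3, -0.6, -1.4]
width: 0.0167
grip_force: 97.6
```

Emit:
{"name": "step_arm", "arguments": {"steps": [{"dp":[0.2,0.9,0],"spin":0,"jaw":0.05},{"dp":[0.2,0.9,0],"spin":0,"jaw":0.05},{"dp":[0.2,0.9,0],"spin":0,"jaw":0.05},{"dp":[0.2,0.9,0],"spin":0,"jaw":0.05},{"dp":[0.2,0.9,0],"spin":0,"jaw":0.05}]}}

```text
time: 21.85
position: [0.5271, -0.0171, 0.1772]
orientation: [-3.126, -0.298, 0.004]
ft_force: [0.4, -1.3, -3.3]
width: 0.0164
grip_force: 97.6
```

Emit:
{"name": "step_arm", "arguments": {"steps": [{"dp":[0.2,0.9,0],"spin":0,"jaw":0.05},{"dp":[0.2,0.9,0],"spin":0,"jaw":0.05},{"dp":[0.2,0.9,0],"spin":0,"jaw":0.05},{"dp":[0.2,0.9,0],"spin":0,"jaw":0.05},{"dp":[0.2,0.9,0],"spin":0,"jaw":0.05}]}}

```text
time: 22.48
position: [0.5668, 0.1624, 0.177]
orientation: [-3.127, -0.298, 0.005]
ft_force: [0.0, -0.4, -2.2]
width: 0.0166
grip_force: 97.6
```

Emit:
{"name": "step_arm", "arguments": {"steps": [{"dp":[0.2,0.9,0],"spin":0,"jaw":0.05},{"dp":[0.2,0.5,0],"spin":0,"jaw":0.05},{"dp":[0.05,0.3,0],"spin":0,"jaw":0.05},{"dp":[0,0,0],"spin":0,"jaw":0.05},{"dp":[0,0,0],"spin":0,"jaw":0.05}]}}

```text
time: 23.1
position: [0.5863, 0.2274, 0.1783]
orientation: [3.127, 0.297, -0.001]
ft_force: [-0.8, -1.2, -2.4]
width: 0.0169
grip_force: 97.6
```

```bash
python3 - <<'E'
from h import *
s=snap('side');t=snap('top')
a=cv2.resize(t['image'][150:270,80:240],(400,300),interpolation=cv2.INTER_CUBIC)
b=cv2.resize(s['image'][250:430,70:310],(400,300),interpolation=cv2.INTER_CUBIC)
cv2.imwrite('pics/m7.png',np.hstack([a,b])[:,:,::-1])
z=ctrl.sense();print(z['position'],z['orientation'],z['width'])
E
```

```text
[0.58655216 0.22736629 0.17848142] [ 3.12735520e+00  2.95897037e-01 -6.38704375e-04] 0.016358704360917475
```

View pics/m7.png

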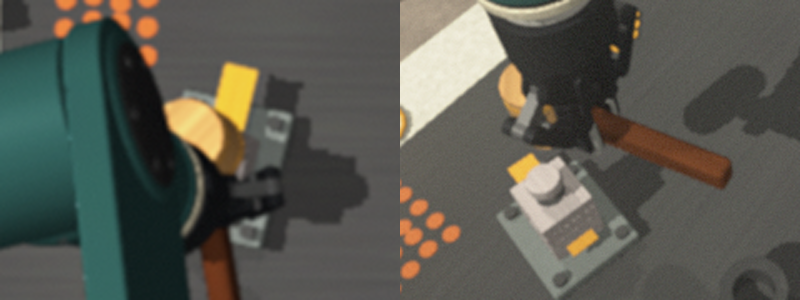

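Emit:
{"name": "step_arm", "arguments": {"steps": [{"dp":[0,0.34,0],"spin":0,"jaw":0.05},{"dp":[0,0.34,0],"spin":0,"jaw":0.05},{"dp":[0,0,-0.6],"spin":0,"jaw":0.05},{"dp":[0,0,-0.4],"spin":0,"jaw":0.05},{"dp":[0,0,0],"spin":0,"jaw":0.05}]}}

```text
time: 23.82
position: [0.5854, 0.2556, 0.1367]
orientation: [3.127, 0.298, -0.006]
ft_force: [-0.2, -0.6, -2.1]
width: 0.0166
grip_force: 97.7
```

```bash
python3 - <<'E'
from h import *
s=snap('side');t=snap('top')
a=cv2.resize(t['image'][150:270,80:240],(400,300),interpolation=cv2.INTER_CUBIC)
b=cv2.resize(s['image'][300:420,90:250],(400,300),interpolation=cv2.INTER_CUBIC)
cv2.imwrite('pics/m8.png',np.hstack([a,b])[:,:,::-1])
z=ctrl.sense();print(z['position'],z['ft_force'])
E
```

```text
[0.58689434 0.2558699  0.13855874] [ 0.00890605  0.12923154 -1.95488646]
```

View pics/m8.png

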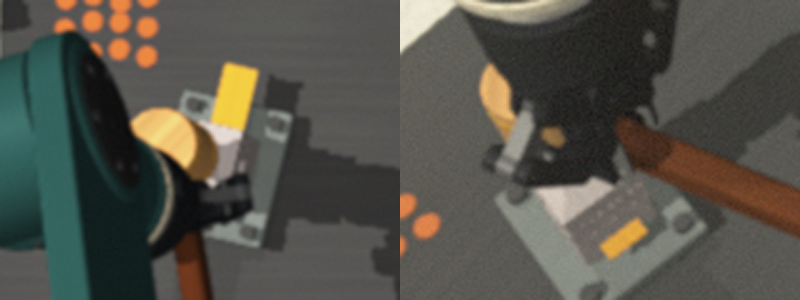

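The side view shows the mallet head over the punch, and the fingers clear of the block. Striking now.

Emit:
{"name": "step_arm", "arguments": {"steps": [{"dp":[0,0,-0.2],"spin":0,"jaw":0.05},{"dp":[0,0,-0.2],"spin":0,"jaw":0.05},{"dp":[0,0,-0.2],"spin":0,"jaw":0.05}]}}

```text
time: 24.3
position: [0.5874, 0.2558, 0.1148]
orientation: [-3.127, -0.297, -0.002]
ft_force: [-0.9, 1.7, 3.3]
width: 0.0165
grip_force: 98.5
```

Emit:
{"name": "step_arm", "arguments": {"steps": [{"dp":[0,0,-0.08],"spin":0,"jaw":0.05},{"dp":[0,0,0],"spin":0,"jaw":0.05}]}}

```text
time: 24.55
position: [0.5874, 0.2558, 0.1118]
orientation: [-3.127, -0.298, -0.002]
ft_force: [-0.4, -0.1, 4.5]
width: 0.0166
grip_force: 98.7
```

Moving against about 5 N; I'll go on until it bottoms out.

Emit:
{"name": "step_arm", "arguments": {"steps": [{"dp":[0,0,-0.06],"spin":0,"jaw":0.05},{"dp":[0,0,0],"spin":0,"jaw":0.05}]}}

```text
time: 24.8
position: [0.5873, 0.2558, 0.1115]
orientation: [-3.127, -0.298, -0.003]
ft_force: [-6.4, -2.1, 18.8]
width: 0.0164
grip_force: 100.9
```

Emit:
{"name": "step_arm", "arguments": {"steps": [{"dp":[0,0,-0.06],"spin":0,"jaw":0.05},{"dp":[0,0,0],"spin":0,"jaw":0.05}]}}

```text
time: 25.05
position: [0.5871, 0.2558, 0.111]
orientation: [-3.127, -0.298, -0.004]
ft_force: [-12.2, -4.3, 31.6]
width: 0.0165
grip_force: 103.0
```

The punch is bottomed: TCP stops at 0.1115 m with the force rising. Now I'll carry the mallet back.

Emit:
{"name": "step_arm", "arguments": {"steps": [{"dp":[0,0,0.3],"spin":0,"jaw":0.05},{"dp":[0,0,0.7],"spin":0,"jaw":0.05},{"dp":[0,0,0.8],"spin":0,"jaw":0.05},{"dp":[-0.1,-0.485,0],"spin":0,"jaw":0.05},{"dp":[-0.209,-0.971,0],"spin":0,"jaw":0.05}]}}

```text
time: 25.68
position: [0.5736, 0.1968, 0.1772]
orientation: [3.127, 0.3, -0.002]
ft_force: [0.1, -0.8, -3.0]
width: 0.0166
grip_force: 97.6
```

Emit:
{"name": "step_arm", "arguments": {"steps": [{"dp":[-0.209,-0.971,0],"spin":0,"jaw":0.05},{"dp":[-0.209,-0.971,0],"spin":0,"jaw":0.05},{"dp":[-0.209,-0.971,0],"spin":0,"jaw":0.05},{"dp":[-0.209,-0.971,0],"spin":0,"jaw":0.05},{"dp":[-0.209,-0.971,0],"spin":0,"jaw":0.05}]}}

```text
time: 26.3
position: [0.5302, 0.0013, 0.1766]
orientation: [-3.127, -0.297, 0.006]
ft_force: [0.6, 0.5, -1.9]
width: 0.0165
grip_force: 97.6
```

Emit:
{"name": "step_arm", "arguments": {"steps": [{"dp":[-0.209,-0.971,0],"spin":0,"jaw":0.05},{"dp":[-0.209,-0.971,0],"spin":0,"jaw":0.05},{"dp":[-0.209,-0.971,0],"spin":0,"jaw":0.05},{"dp":[-0.209,-0.971,0],"spin":0,"jaw":0.05},{"dp":[-0.209,-0.971,0],"spin":0,"jaw":0.05}]}}

```text
time: 26.92
position: [0.4883, -0.1921, 0.1766]
orientation: [-3.126, -0.297, 0.005]
ft_force: [0.3, -0.7, -2.3]
width: 0.0166
grip_force: 97.6
```

Emit:
{"name": "step_arm", "arguments": {"steps": [{"dp":[-0.209,-0.971,0],"spin":0,"jaw":0.05},{"dp":[-0.209,-0.971,0],"spin":0,"jaw":0.05},{"dp":[-0.209,-0.971,0],"spin":0,"jaw":0.05},{"dp":[-0.1,-0.485,0],"spin":0,"jaw":0.05},{"dp":[0,0,0],"spin":0,"jaw":0.05}]}}

```text
time: 27.55
position: [0.4604, -0.3275, 0.1773]
orientation: [-3.126, -0.294, 0.002]
ft_force: [-0.3, 0.9, -2.2]
width: 0.0167
grip_force: 97.8
```

```bash
python3 - <<'E'
from h import *
s=snap('side');t=snap('top')
a=cv2.resize(s['image'][300:420,90:250],(400,300),interpolation=cv2.INTER_CUBIC)
b=cv2.resize(s['image'][120:255,340:520],(400,300),interpolation=cv2.INTER_CUBIC)
cv2.imwrite('pics/m9.png',np.hstack([a,b])[:,:,::-1])
z=ctrl.sense();print(z['position'],z['ft_force'],z['time'])
E
```

```text
[ 0.4609377  -0.32569255  0.17760819] [-0.24805428  0.60294909 -2.36516364] 27.65
```

View pics/m9.png

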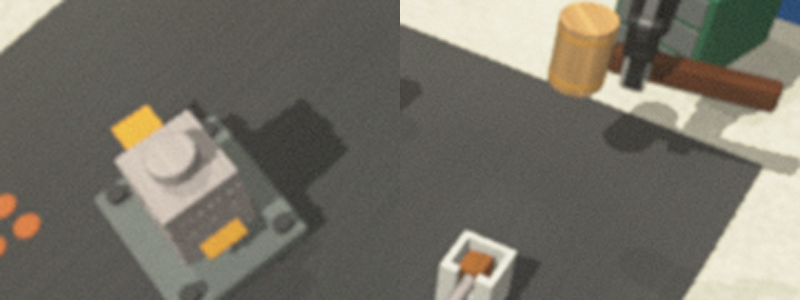

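The punch head now sits on the block and the pin is still parked. Lowering the mallet.

Emit:
{"name": "step_arm", "arguments": {"steps": [{"dp":[0,0,-1],"spin":0,"jaw":0.05},{"dp":[0,0,-1],"spin":0,"jaw":0.05},{"dp":[0,0,-1],"spin":0,"jaw":0.05},{"dp":[0,0,-0.7],"spin":0,"jaw":0.05},{"dp":[0,0,-0.08],"spin":0,"jaw":0.05}]}}

```text
time: 28.28
position: [0.4605, -0.3242, 0.0254]
orientation: [-3.123, -0.299, 0.005]
ft_force: [-0.2, -0.5, -0.8]
width: 0.0164
grip_force: 97.7
```

Emit:
{"name": "step_arm", "arguments": {"steps": [{"dp":[0,0,0],"spin":0,"jaw":0.05},{"dp":[0,0,-0.04],"spin":0,"jaw":0.05},{"dp":[0,0,0],"spin":0,"jaw":0.05}]}}

```text
time: 28.65
position: [0.4623, -0.3273, 0.0267]
orientation: [3.126, 0.298, 0.002]
ft_force: [0.0, 0.2, -2.5]
width: 0.0166
grip_force: 97.7
```

Emit:
{"name": "step_arm", "arguments": {"steps": [{"dp":[0,0,-0.08],"spin":0,"jaw":0.05},{"dp":[0,0,-0.05],"spin":0,"jaw":0.05},{"dp":[0,0,0],"spin":0,"jaw":0.05}]}}

```text
time: 29.02
position: [0.4616, -0.3268, 0.0203]
orientation: [-3.127, -0.297, 0.0]
ft_force: [-0.3, -0.0, -2.3]
width: 0.0167
grip_force: 97.7
```

Emit:
{"name": "step_arm", "arguments": {"steps": [{"dp":[0,0,-0.04],"spin":0,"jaw":0.05},{"dp":[0,0,0],"spin":0,"jaw":0.05}]}}

```text
time: 29.28
position: [0.4615, -0.3269, 0.0199]
orientation: [3.127, 0.298, -0.0]
ft_force: [-3.4, 2.1, 10.7]
width: 0.0163
grip_force: 99.9
```

Emit:
{"name": "step_arm", "arguments": {"steps": [{"dp":[0,0,0],"spin":0,"jaw":0.25},{"dp":[0,0,0],"spin":0,"jaw":0.4},{"dp":[0,0,0],"spin":0,"jaw":0.7},{"dp":[0,0,0],"spin":0,"jaw":1},{"dp":[0,0,0.4],"spin":0,"jaw":1}]}}

```text
time: 29.9
position: [0.4609, -0.3261, 0.0344]
orientation: [-3.125, -0.297, 0.003]
ft_force: [0.2, -0.1, -0.5]
width: 0.085
grip_force: 0.0
```

Emit:
{"name": "step_arm", "arguments": {"steps": [{"dp":[0,0,1],"spin":0,"jaw":1},{"dp":[0,0,1],"spin":0,"jaw":1},{"dp":[0,0,1],"spin":0,"jaw":1},{"dp":[0,0,1],"spin":0,"jaw":1},{"dp":[0,0,0],"spin":0,"jaw":1}]}}

```text
time: 30.52
position: [0.4638, -0.3286, 0.1995]
orientation: [3.121, 0.297, 0.009]
ft_force: [0.3, 0.6, -0.2]
width: 0.0851
grip_force: 0.0
```

```bash
python3 - <<'E'
from h import *
s=snap('side','s10.png')
z=ctrl.sense();print(z['position'],z['ft_force'],z['time'])
E
```

```text
[ 0.46260523 -0.32765562  0.19733273] [-0.40398238  0.25866322 -0.43418624] 30.575
```

View pics/s10.png

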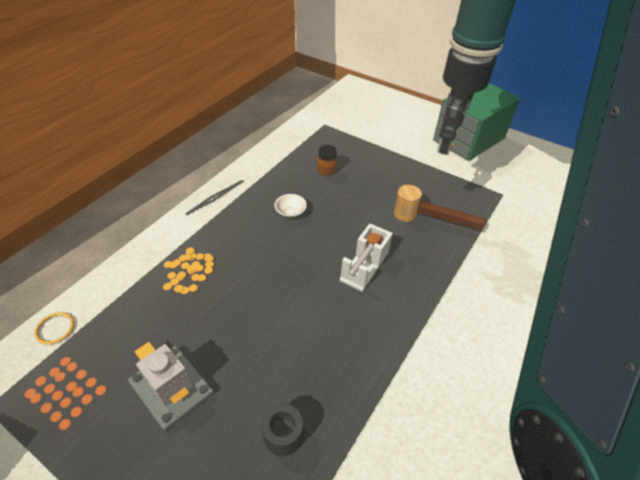

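The mallet stands on its face at (407,203), the pin is parked at (366,255), the punch is down at (160,360), and the stake, dish and jar have not moved. Handing in.

```bash
python3 -c "
from plant import ctrl
print(ctrl.finish_job())"
```

```text
the job is handed in; nothing more can be done
None
```

The job is handed in at about 31 s of the 72 s allowed: the pin is parked in the rest, the punch is fully down, the mallet stands back on its face, and the stake block, dish and jar look unmoved in the last picture; no verdict was returned.

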